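# Sweep the used stoppers off the warming plate into the tray

## Task

Clear the three used rubber stoppers from the warming plate: sweep them with the fingertips across the plate and over its far edge, so that they drop into the steel tray standing against it. Only push them, do not grip, squeeze or pick any up, and leave the two glass vials standing among them, and everything else, where they are.

Things in the scene. Friction and masses are not known exactly. Their poses are not given: they have to be found in the camera images.
- plate: Warming plate, fixed: a white box with flat bare aluminium top, 170 (its x) x 320 (its y) x 40 mm high, no rim or ridge on top. Origin: centre of its underside, on the table. Its +x points across the plate to the edge where the tray stands, roughly away from the robot (yaw within 0.3 rad).
- plate_edge (a point): Middle of the plate's top edge on the tray side (plate x = +85 mm, height 40 mm); the edge runs along the plate's y.
- tray: Open stainless tray, fixed, parallel to the plate and standing against its far edge (2 mm gap): 110 (x) x 360 (y) x 34 mm high outside, walls and floor 3 mm; its rim lies 6 mm below the plate's top. Origin: centre of its underside, on the table.
- stopper1: Loose dark rubber bottle stopper, about 15 g, flange down on the plate: flange 30 mm diameter x 10 mm high, plug 21 mm diameter above, 20 mm high in all. Origin: centre of the flange's underside. Stoppers and vials stand in a row along the plate's y in any order, centres at least 45 mm apart along y, each 45 to 125 mm from the tray-side edge.
- stopper2: Loose dark rubber bottle stopper, about 15 g, flange down on the plate: flange 30 mm diameter x 10 mm high, plug 21 mm diameter above, 20 mm high in all. Origin: centre of the flange's underside. Stoppers and vials stand in a row along the plate's y in any order, centres at least 45 mm apart along y, each 45 to 125 mm from the tray-side edge.
- stopper3: Loose dark rubber bottle stopper, about 15 g, flange down on the plate: flange 30 mm diameter x 10 mm high, plug 21 mm diameter above, 20 mm high in all. Origin: centre of the flange's underside. Stoppers and vials stand in a row along the plate's y in any order, centres at least 45 mm apart along y, each 45 to 125 mm from the tray-side edge.
- vial1: Loose amber glass sample vial with white cap, standing upright on the plate in the same row as the stoppers; 26 mm diameter, 50 mm high, about 30 g, easily knocked over. Origin: centre of its underside. To be left alone.
- vial2: Loose amber glass sample vial with white cap, standing upright on the plate in the same row as the stoppers; 26 mm diameter, 50 mm high, about 30 g, easily knocked over. Origin: centre of its underside. To be left alone.
- beaker: Loose glass beaker on the table to the left of the plate (+y), 70 mm diameter at the rim, 90 mm high. Origin: centre of its underside. Bystander.
- bottle: Loose amber bottle on the table to the right (-y), 64 mm diameter, 130 mm high. Origin: centre of its underside. Bystander.
- dish: Loose flat round clear dish on the table to the right (-y), 94 mm diameter, 17 mm high. Origin: centre of its underside. Bystander.

How it is judged (in metres and radians):
At the end, for the whole second after the job is handed in: All three stoppers lie at rest inside the tray's walls (underside centre within the tray's inside and less than 45 mm above the tray's underside; speed under 0.02 m/s), and vials, beaker, bottle and dish stand within 15 mm of their starts, tilted less than 0.2 rad (x of stopper1 in the frame of tray between -0.053 and 0.053 m and y of stopper1 in the frame of tray between -0.178 and 0.178 m and z of each of stopper1, stopper2, stopper3 in the frame of tray below 0.045 m and linear speed of each of stopper1, stopper2, stopper3 below 0.02 m/s and x of stopper2 in the frame of tray between -0.053 and 0.053 m and y of stopper2 in the frame of tray between -0.178 and 0.178 m and x of stopper3 in the frame of tray between -0.053 and 0.053 m and y of stopper3 in the frame of tray between -0.178 and 0.178 m and distance of each of vial1, vial2, beaker, bottle, dish from where it was at the start of the episode below 0.015 m and angle between each of vial1, vial2, beaker, bottle, dish's own z axis and vertical below 0.2 rad); the robot touches nothing.
It fails at once if a stopper is lifted (its underside centre more than 25 mm above the plate's top, or more than 8 mm above it with the stopper upright) (height (world z) of any of stopper1, stopper2, stopper3 above 0.065 m or (height (world z) of stopper1 above 0.048 m and angle between stopper1's own z axis and vertical below 0.15 rad) or (height (world z) of stopper2 above 0.048 m and angle between stopper2's own z axis and vertical below 0.15 rad) or (height (world z) of stopper3 above 0.048 m and angle between stopper3's own z axis and vertical below 0.15 rad)).
It fails at once if a stopper is gripped or squeezed by the fingers with more than 15 N (sweeping needs less than 1 N) (contact force between the fingers and stopper1 above 15 N or contact force between the fingers and stopper2 above 15 N or contact force between the fingers and stopper3 above 15 N).
It fails at once if a vial or another bystander is moved more than 15 mm or tipped more than 0.2 rad (distance of any of vial1, vial2, beaker, bottle, dish from where it was at the start of the episode above 0.015 m or angle between any of vial1, vial2, beaker, bottle, dish's own z axis and vertical above 0.2 rad).
It also fails if it takes over 53 s, if anything falls off the work surface, if the arm or the gripper's body presses on something with over 40 N, if the wrist force passes 120 N, or if a joint passes its speed limit or range.

## Robot

A 6-joint arm with a two-finger parallel gripper is mounted at the origin on the work surface. World frame = base frame: x ahead of the robot, y to its left, z up, the work surface at z = 0. Lengths are in mm, angles in rad, forces in N, time in s.
With the tool pointing down it reaches from about 300 to 875 mm from the base axis. Payload 6.4 kg.
Tool frame: the origin (TCP) lies at the very end of the fingers, on their centre line; the grasp point (between the pads) lies 19 mm behind it (env.grasp_offset is the distance from the TCP to the grasp point, in mm); z points along the fingers, y is the line along which they close (so a half turn about z gives the same grasp; the last joint's range is limited). The gripper opens to 85 mm and grips with 20 to 120 N. Pads are 22 mm wide; open, the fingers measure 114 mm over their backs; the gripper's body (76 mm by 85 mm) begins 54 mm behind the grasp point. The pads swing forward as they close: fully open they stand 13 mm farther back than shut.
Start: joints at [1.012, 0.181, 1.607, -0, 1.354, -0.206], TCP at [198.667, 539.604, 231.288] pointing down, gripper open.
Joint ranges: [-2.99, 2.99], [-0.89, 2.07], [0.3, 2.58], [-1.14, 4.28], [0, 2.63], [-3.12, 3.12]. Speed limits (rad/s): [2.57, 2.57, 3.01, 3.14, 3.14, 3.14].

## Interface

Orientations are given as a 3x3 rotation matrix whose columns are the frame's x, y, z axes.
In Python, from cell import telemetry, get_image, close_job, env gives the robot as it stands.
- The arm moves only by the tool play_rows, never from a script. Its argument "targets" is a list of rows, each a list of 3 entries, a list of its own where there are three numbers: the turn, a rotation vector about the tool's x, y, z in degrees, then the shift along the tool's x, y, z in cm, then the opening, from -1 (shut) to 1 (fully open). In form: [[[ax, ay, az], [tx, ty, tz], hand], ...]. A call has 1 to 12 rows; each row is the pose to reach, as a shift and turn from the pose commanded when the call began, along the tool's axes at that moment; what a row does not reach only later rows make up. A row lasts 1/12 s, in which the tool goes at most 41.7 mm and 7.16 degrees, less where a joint would pass 70% of its speed; a pose out of reach is approached as far as the arm can. A call with a gripper value outside its range is refused whole. The fingers move at their own pace and stop on an object; "force" is the grip in N (left out, the last holds). Time passes only in rows, so rows that repeat a pose let the fingers close. It gives the time, the measured TCP pose, the force, the opening and the grip force at its end, in the units of the state.
- telemetry.sense(): the state, without advancing time (a new reading comes with each control period).
- get_image(name): name is "scene" or "top" or "wrist"; returns a dict with "color" (420x560x3 uint8, red, green, blue), "z_map" (420x560 float32, mm along the optical axis (not along the pixel's ray), 0 where there is no reading), "fx", "fy", "cx", "cy" (pixels), "distortion" ([k1, k2, p1, p2, k3] as OpenCV has them; the pictures are not rectified), "eye" and "orientation" of the camera in the world; the wrist camera has in their place "tool_from_camera" (4x4, takes a point from camera to tool coordinates, whose origin is the TCP and whose axes are the flange's). Camera axes: x right, y down, z forward; pixel columns grow to the right and rows downward; lengths in mm; the calibration is good to about 2 mm. A picture is of the moment at which its call begins: read the wrist's pose just before it.
- close_job(): hands the job in; it is judged then, once.
The state is a dict: "time": time; "q": joint angles; "joint_vel": joint speeds; "joint_torque": joint torques, N m; "ee_pos": TCP position; "tcp_rot": TCP orientation; "wrist_force": force on the tool from outside, world axes, zero at the start; "ft_torque": the same for the moment, N m; "width": opening from 0.0 (shut) to 1.0 (fully open); "grasp_force": force on a finger pad.
Only numpy, scipy, OpenCV 4.12 (cv2) and the standard library are available. Lean on these libraries where they do the work, as an engineer would, in place of code of your own. Each camera call takes 0.05 s, during which the arm holds its last target. There are 200 camera calls.

## Working session

There is one attempt and no reset: what is moved stays moved. The work goes in short steps, Python scripts to look and compute and a tool call to move; the robot and the scene stay as the last step left them, time stands still between calls to the robot, and variables do not carry over. Pictures are saved under pics/ and viewed, at most 10 in all, crops included, and the job is handed in when it is done.

Besides the shell and the picture viewer there is one more tool, called after "Request:" by a JSON object that holds its "fn" and its "kwargs". play_rows: Moves the arm, as the interface text tells. Its arguments: {"type":"object","properties":{"targets":{"type":"array","items":{"type":"array"}},"force":{"type":"number"}},"required":["targets"]}

```bash
mkdir -p pics; cat > h.py <<'E'
import numpy as np, cv2
from cell import telemetry, get_image, close_job, env
def K(im): return np.array([[im['fx'],0,im['cx']],[0,im['fy'],im['cy']],[0,0,1.]])
def cloud(im):
    h,w=im['z_map'].shape
    u,v=np.meshgrid(np.arange(w,dtype=float),np.arange(h,dtype=float))
    n=cv2.undistortPoints(np.stack([u,v],-1).reshape(-1,1,2),K(im),np.array(im['distortion'])).reshape(h,w,2)
    z=im['z_map'].astype(float)
    P=np.dstack([n[...,0]*z,n[...,1]*z,z])
    W=P@np.array(im['orientation']).T+np.array(im['eye'])
    W[z==0]=np.nan
    return W
E
python3 - <<'E'
from h import *
s=telemetry.sense(); print(s['ee_pos'],np.round(s['tcp_rot'],3),s['time'],s['width'])
for n in('top','scene'):
    im=get_image(n); np.savez('/tmp/%s.npz'%n,**im)
    cv2.imwrite('pics/%s0.png'%n,cv2.resize(im['color'][...,::-1],(800,600)))
    print(n,im['eye'],np.round(im['orientation'],3).tolist())
E
```

```text
[198.37401983 539.13681435 230.39758162] [[-0.938  0.346 -0.001]
 [ 0.346  0.938 -0.001]
 [ 0.    -0.002 -1.   ]] 0.0 1.0021148120980041
top [ 478.59192966    8.13493922 1191.57873099] [[-0.024, -0.996, 0.08], [-1.0, 0.024, 0.006], [-0.008, -0.08, -0.997]]
scene [1246.63170863 -275.37190498  724.99131055] [[0.372, 0.615, -0.695], [0.928, -0.249, 0.276], [-0.004, -0.748, -0.663]]
```

View pics/top0.png

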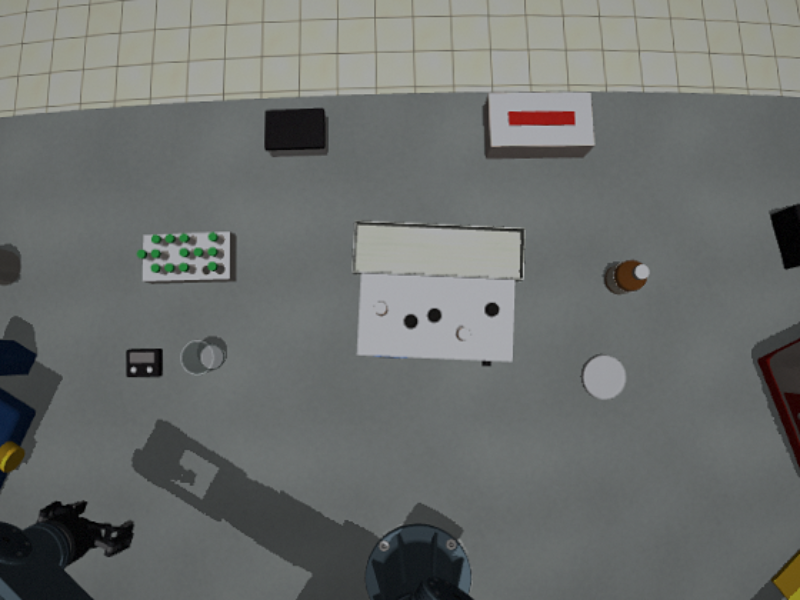

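View pics/scene0.png

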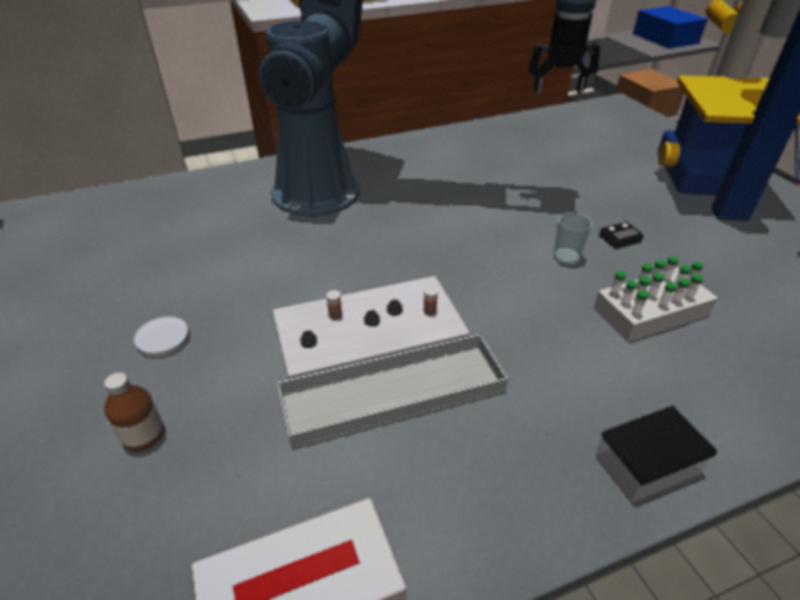

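The top view, in 800x600 pixels, shows the row from left (+y) to right: vial (381,309), stopper (411,321), stopper (434,315), vial (463,333), stopper (492,309). The tray is above the plate. The scene view confirms this order. Next I'll measure positions.

```bash
python3 - <<'E'
from h import *
im=dict(np.load('/tmp/top.npz')); W=cloud(im); s=.7
k=lambda a,b:(slice(b[0],b[1]),slice(a[0],a[1]))
# plate: points at plate height inside the box
roi=np.zeros(W.shape[:2],bool); roi[180:262,240:370]=1
z=W[...,2]; print('z med table',np.nanmedian(z[100:140,240:330]),'plate',np.nanmedian(z[roi]))
zp=np.nanmedian(z[roi])
c=im['color'].astype(int).sum(-1)
m=roi&(z>zp-8)&(c>330)
m=cv2.morphologyEx(m.astype(np.uint8),cv2.MORPH_CLOSE,np.ones((15,15)))
m[:190]&=0
pts=W[(m>0)&(abs(z-zp)<6)][:,:2].astype(np.float32)
print('plate rect',cv2.minAreaRect(pts), cv2.boxPoints(cv2.minAreaRect(pts)))
def ray(u,v,h):
    n=cv2.undistortPoints(np.array([[[u,v]]],float),K(im),np.array(im['distortion'])).ravel()
    d=np.array(im['orientation'])@np.array([n[0],n[1],1]);e=np.array(im['eye']);return e+d*(h-e[2])/d[2]
# corners by hand
for u,v,h in[(360,278,40),(515,280,40),(513,361,40),(357,355,40),(357,222,34),(524,229,34),(523,279,34),(354,273,34)]:
    print('corner',u,v,np.round(ray(u*s,v*s,h)))
for n,u,v in[('V',381,309),('S',411,321),('S',434,315),('V',463,333),('S',492,309)]:
    u*=s;v*=s;sl=k((int(u)-9,int(u)+10),(int(v)-9,int(v)+10))
    if n=='S':
        yy,xx=np.nonzero(c[sl]<200); uc,vc=xx.mean()+sl[1].start,yy.mean()+sl[0].start; print(n,len(xx),uc,vc,np.round(ray(uc,vc,55),1))
    else:
        w=W[sl].reshape(-1,3); w=w[w[:,2]>zp+35]; print(n,len(w),np.round(w.mean(0),1) if len(w) else 0, np.round(ray(u,v,90),1))
g=im['color'][150:262,235:375,::-1]
cv2.imwrite('pics/crop0.png',cv2.resize(g,(750,600),interpolation=cv2.INTER_CUBIC))
E
```

```text
z med table 1.0134830335822471 plate 38.32397098369677
plate rect ((547.6427001953125, -50.70927429199219), (358.6650390625, 184.18618774414062), 88.55902099609375) [[ 451.06903 -227.66919]
 [ 635.19696 -232.30096]
 [ 644.2164   126.25064]
 [ 460.08844  130.88242]]
corner 360 278 [629. 108.  40.]
corner 515 280 [ 617. -214.   40.]
corner 513 361 [ 450. -203.   40.]
corner 357 355 [470. 117.  40.]
corner 357 222 [749. 113.  34.]
corner 524 229 [ 726. -239.   34.]
corner 523 279 [ 619. -232.   34.]
corner 354 273 [641. 121.  34.]
V 64 [561.7  66.   90.2] [559.7  63.1  90. ]
S 70 287.1 224.4142857142857 [537.2   6.   55. ]
S 67 303.6865671641791 220.17910447761193 [548.4 -42.5  55. ]
V 64 [506.7 -96.8  89.2] [508.4 -97.4  90. ]
S 68 344.02941176470586 216.05882352941177 [ 557.5 -160.5   55. ]
```

View pics/crop0.png

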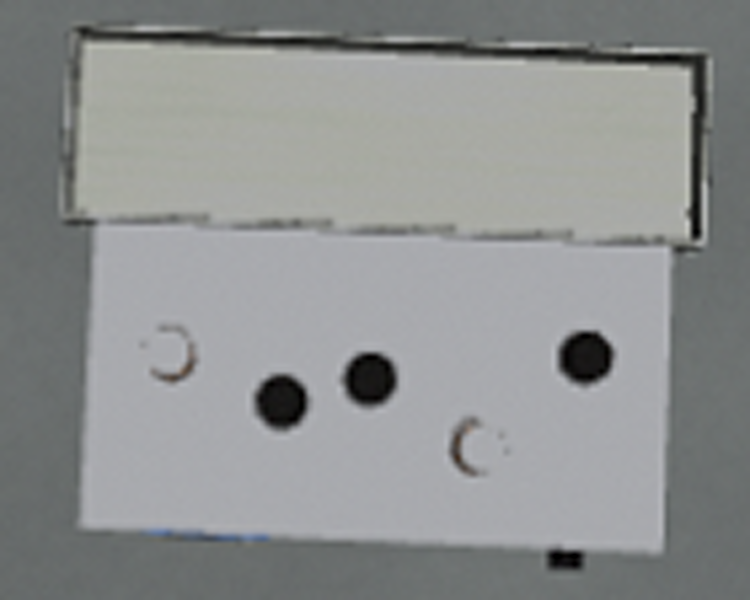

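Request:
{"fn": "play_rows", "kwargs": {"targets": [[[0,0,-2],[-2.5,-2,0],-1],[[0,0,-4],[-5,-4.2,0],-1],[[0,0,-6],[-7.5,-6.3,0],-1],[[0,0,-8],[-10,-8.5,0],-1],[[0,0,-10],[-12.5,-10.6,0],-1],[[0,0,-12],[-15,-12.7,0],-1],[[0,0,-14],[-17.5,-14.8,0],-1],[[0,0,-16],[-20,-17,0],-1],[[0,0,-16.6],[-22.5,-19,0],-1],[[0,0,-16.6],[-25,-21.2,0],-1],[[0,0,-16.6],[-27.5,-23.3,0],-1],[[0,0,-16.6],[-30,-25.4,0],-1]]}}

```text
time: 1.1
ee_pos: [392.6, 196.1, 231.1]
tcp_rot: [[-0.998, 0.063, -0.0], [0.063, 0.998, -0.0], [0.0, -0.0, -1.0]]
wrist_force: [0.2, 1.0, 0.2]
width: 0.002
grasp_force: 0.0
```

Request:
{"fn": "play_rows", "kwargs": {"targets": [[[0,0,0],[-1.5,-2.2,0.3],-1],[[0,0,0],[-3,-4.5,0.6],-1],[[0,0,0],[-4.5,-6.8,1],-1],[[0,0,0],[-6,-9,1.5],-1],[[0,0,0],[-7.5,-11.3,2],-1],[[0,0,0],[-9,-13.6,2.5],-1],[[0,0,0],[-10.5,-16,3],-1],[[0,0,0],[-11.4,-17.6,3],-1],[[0,0,0],[-11.8,-18.1,3],-1],[[0,0,0],[-11.8,-18.1,3],-1]]}}

```text
time: 1.93
ee_pos: [499.1, 8.4, 200.9]
tcp_rot: [[-0.998, 0.065, -0.001], [0.065, 0.998, 0.0], [0.001, 0.0, -1.0]]
wrist_force: [-0.7, 0.6, -0.1]
width: -0.001
grasp_force: 0.0
```

```bash
python3 - <<'E'
from h import *
s=telemetry.sense(); print(s['ee_pos'],s['time'])
im=get_image('wrist'); T=np.array(im['tool_from_camera']);R=np.array(s['tcp_rot'])
print(np.round(T,3).tolist())
im['orientation']=R@T[:3,:3]; im['eye']=R@T[:3,3]+np.array(s['ee_pos'])
W=cloud(im); z=W[...,2]; print(np.nanmedian(z))
m=((z>52)&(z<66)|(z>82)&(z<96)).astype(np.uint8)
n,l,st,ce=cv2.connectedComponentsWithStats(m)
for i in range(1,n):
    if st[i,4]>150:
        p=W[l==i]; print(np.round(ce[i]),st[i,2:].tolist(),np.round((np.nanmin(p,0)+np.nanmax(p,0))/2,1),np.round(np.nanmax(p,0)-np.nanmin(p,0),1))
np.savez('/tmp/wr.npz',W=W)
cv2.imwrite('pics/wr1.png',im['color'][...,::-1])
E
```

```text
[499.08568073   8.43316938 200.91334241] 1.9333
[[0.0, -0.96, -0.28, 70.739], [1.0, 0.0, 0.001, 0.781], [-0.001, -0.28, 0.96, -143.669], [0.0, 0.0, 0.0, 1.0]]
2.0030622207788156
[165. 206.] [26, 26, 180] [504.3 -96.3  59. ] [21.5 18.2 13.9]
[145. 223.] [35, 32, 812] [ 506.3 -100.    87.7] [24.9 25.  11.2]
[274. 235.] [24, 25, 431] [534.7   4.5  57.8] [21.8 21.5 11.4]
[224. 249.] [24, 25, 426] [546.  -43.8  57.5] [20.6 20.8 10.9]
[335. 249.] [26, 18, 162] [554.7  62.6  59.1] [13.1 23.3 13.6]
[101. 266.] [26, 25, 479] [ 556.1 -162.8   57.4] [22.1 21.  10.7]
[345. 271.] [31, 31, 715] [561.   63.7  87.6] [25.1 24.8 11. ]
```

View pics/wr1.png

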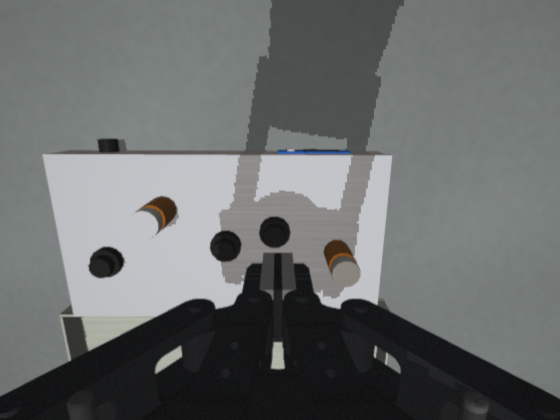

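The wrist view shows the stoppers at (274,235), (224,249) and (101,266), within about 3 mm of the top view. The first stopper lies straight ahead of the shut fingertips, so I'll descend.

Request:
{"fn": "play_rows", "kwargs": {"targets": [[[0,0,0],[0,-0.1,2],-1],[[0,0,0],[0,-0.1,4],-1],[[0,0,0],[0,-0.1,6],-1],[[0,0,0],[0,-0.1,8],-1],[[0,0,0],[0,-0.1,10],-1],[[0,0,0],[0,-0.1,12],-1],[[0,0,0],[0,-0.1,13.5],-1],[[0,0,0],[0,-0.1,14.5],-1],[[0,0,0],[0,-0.1,15.2],-1],[[0,0,0],[0,-0.1,15.5],-1],[[0,0,0],[0,-0.1,15.5],-1]]}}

```text
time: 2.9
ee_pos: [498.5, 9.0, 46.2]
tcp_rot: [[-0.998, 0.062, -0.0], [0.062, 0.998, 0.0], [0.0, 0.0, -1.0]]
wrist_force: [-0.1, -0.3, 0.8]
width: -0.001
grasp_force: 0.0
```

```bash
python3 - <<'E'
from h import *
a=get_image('wrist')['color'][100:400,100:460]; b=get_image('scene')['color'][180:320,170:350]
cv2.imwrite('pics/d1.png',np.hstack([cv2.resize(a,(400,333)),cv2.resize(b,(400,333))])[...,::-1])
E
```

```text
(no output)
```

View pics/d1.png

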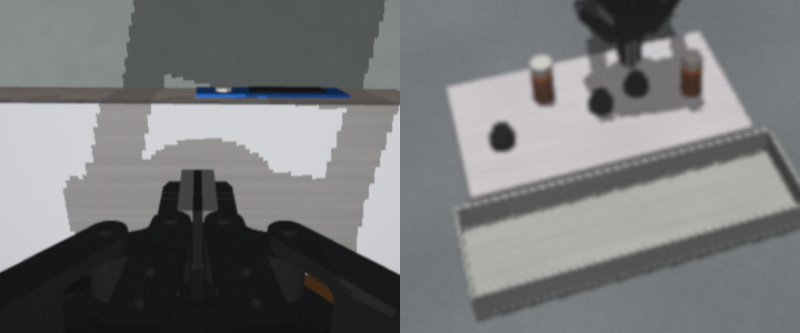

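The wrist view shows the fingers hiding the stopper, and the scene crop shows the tip directly behind it. Before passing the vial, I'll check how far the linkage sticks out at vial height.

```bash
python3 - <<'E'
from h import *
im=get_image('wrist'); T=np.array(im['tool_from_camera'])
im['orientation']=T[:3,:3]; im['eye']=T[:3,3]
P=cloud(im).reshape(-1,3); c=im['color'].reshape(-1,3).astype(int).sum(1)
P=P[(c<260)&(abs(P[:,0])<40)&(P[:,2]<3)]
for h in range(0,110,10):
    q=P[(-P[:,2]>=h)&(-P[:,2]<h+10)]
    if len(q)>5: print(h,len(q),np.round(np.percentile(q[:,0],[1,99])),np.round(np.percentile(q[:,1],[1,50,99])))
E
```

```text
0 1027 [-22.  11.] [-113.  -98.   10.]
10 1855 [-39.  11.] [-113.  -96.   14.]
20 2320 [-22.  11.] [-111.  -97.   14.]
30 1911 [-21.  12.] [-104.  -96.   12.]
40 2300 [-20.  14.] [-99.  -1.  29.]
50 7006 [-8. 14.] [-36.   3.  38.]
60 5737 [-8. 17.] [-44.  -2.  46.]
70 12361 [-6. 18.] [-51.   1.  53.]
80 15095 [ 4. 18.] [-56.   1.  58.]
90 5116 [11. 20.] [-54.   4.  57.]
```

Request:
{"fn": "play_rows", "kwargs": {"targets": [[[0,0,0],[-0.5,-0.2,0.1],-1],[[0,0,0],[-1,-0.2,0.1],-1],[[0,0,0],[-1.5,-0.2,0.1],-1],[[0,0,0],[-2,-0.2,0.1],-1],[[0,0,0],[-2.5,-0.2,0.1],-1],[[0,0,0],[-3.1,-0.2,0.1],-1],[[0,0,0],[-3.8,-0.2,0.1],-1],[[0,0,0],[-4.5,-0.2,0.1],-1],[[0,0,0],[-5.2,-0.2,0.1],-1],[[0,0,0],[-5.9,-0.2,0.1],-1],[[0,0,0],[-6.5,-0.2,0.1],-1],[[0,0,0],[-7,-0.2,0.1],-1]]}}

```text
time: 4.05
ee_pos: [569.3, 2.0, 45.3]
tcp_rot: [[-0.998, 0.063, 0.0], [0.063, 0.998, -0.0], [-0.0, -0.0, -1.0]]
wrist_force: [-0.1, -1.1, -0.5]
width: 0.002
grasp_force: 0.1
```

```bash
python3 - <<'E'
from h import *
b=get_image('scene')['color'][180:320,170:350]
cv2.imwrite('pics/d2.png',cv2.resize(b,(720,560),interpolation=cv2.INTER_CUBIC)[...,::-1])
E
```

```text
(no output)
```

View pics/d2.png

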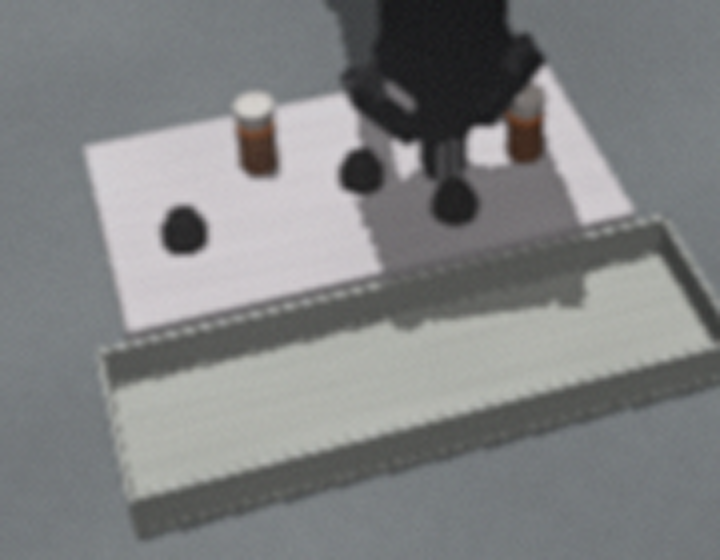

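The stopper at (455,202) is centred on the fingertip and has moved straight, and the vials haven't moved. I'll finish the sweep and lift.

Request:
{"fn": "play_rows", "kwargs": {"targets": [[[0,0,0],[-0.7,0,0],-1],[[0,0,0],[-1.4,0,0],-1],[[0,0,0],[-2.1,0,0],-1],[[0,0,0],[-2.8,0,0],-1],[[0,0,0],[-3.5,0,0],-1],[[0,0,0],[-4.2,0,0],-1],[[0,0,0],[-4.9,0,0],-1],[[0,0,0],[-5.6,0,0],-1],[[0,0,0],[-6.3,0,0],-1],[[0,0,0],[-6.7,0,0],-1],[[0,0,0],[-6.7,0,0],-1],[[0,0,0],[-6.7,0,-1.5],-1]]}}

```text
time: 5.1
ee_pos: [633.0, -1.7, 57.2]
tcp_rot: [[-0.998, 0.063, -0.006], [0.063, 0.998, 0.001], [0.006, 0.001, -1.0]]
wrist_force: [-0.8, -0.0, -0.4]
width: 0.004
grasp_force: 0.0
```

```bash
python3 - <<'E'
from h import *
b=get_image('scene')['color'][180:320,170:350]
cv2.imwrite('pics/d3.png',cv2.resize(b,(720,560),interpolation=cv2.INTER_CUBIC)[...,::-1])
E
```

```text
(no output)
```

View pics/d3.png

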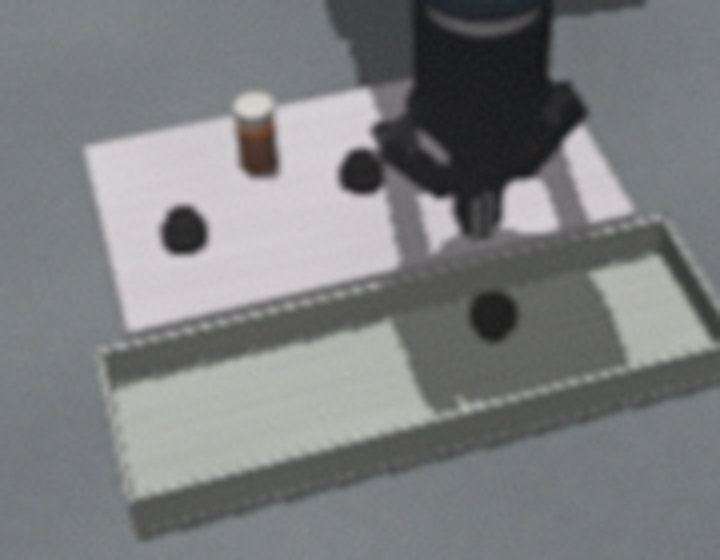

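The first stopper is in the tray at (494,315). Next I'll move behind the middle stopper.

Request:
{"fn": "play_rows", "kwargs": {"targets": [[[0,0,0],[0,0,-2],-1],[[0,0,0],[0,0,-4],-1],[[0,0,0],[0,0,-6],-1],[[0,0,0],[1,-0.5,-7.5],-1],[[0,0,0],[3,-1.2,-7.5],-1],[[0,0,0],[5,-2,-7.5],-1],[[0,0,0],[7,-2.7,-7.5],-1],[[0,0,0],[9,-3.5,-7.5],-1],[[0,0,0],[11,-4.3,-7.5],-1],[[0,0,0],[12.2,-4.7,-7.5],-1],[[0,0,0],[12.2,-4.7,-7.5],-1],[[0,0,0],[12.2,-4.7,-7.5],-1]]}}

```text
time: 6.15
ee_pos: [510.7, -41.5, 135.6]
tcp_rot: [[-0.998, 0.064, 0.001], [0.064, 0.998, -0.0], [-0.001, -0.0, -1.0]]
wrist_force: [-0.0, 0.2, 0.7]
width: 0.003
grasp_force: 0.0
```

```bash
cat >> h.py <<'E'
def wr():
    s=telemetry.sense(); im=get_image('wrist'); T=np.array(im['tool_from_camera']);R=np.array(s['tcp_rot'])
    im['orientation']=R@T[:3,:3]; im['eye']=R@T[:3,3]+np.array(s['ee_pos'])
    print(np.round(s['ee_pos'],1))
    W=cloud(im); z=W[...,2]
    for lo,hi in((52,66),(82,96)):
        n,l,st,ce=cv2.connectedComponentsWithStats(((z>lo)&(z<hi)).astype(np.uint8))
        for i in range(1,n):
            if 150<st[i,4]<4000:
                p=W[l==i]; print(lo,np.round(ce[i]),np.round((np.nanmin(p,0)+np.nanmax(p,0))/2,1),np.round(np.nanmax(p,0)-np.nanmin(p,0),1),'tool',np.round(R.T@((np.nanmin(p,0)+np.nanmax(p,0))/2-s['ee_pos']),1))
E
python3 -c "
from h import *
wr()"
```

```text
[510.7 -41.5 135.6]
52 [200. 208.] [502.3 -96.7  59.2] [17.9 19.  13.6] tool [  4.9 -55.6  76.5]
52 [414. 267.] [557.8  61.6  59. ] [19.4 22.8 13.9] tool [-40.3 105.9  76.7]
52 [119. 286.] [ 555.7 -163.9   57.7] [22.9 22.9 11.4] tool [ -52.7 -119.3   78. ]
82 [181. 233.] [ 506.2 -100.4   87.4] [24.6 24.8 10.8] tool [  0.7 -59.1  48.2]
82 [440. 297.] [561.5  63.   87.5] [25.2 25.4 10.9] tool [-44.  107.5  48.2]
```

Request:
{"fn": "play_rows", "kwargs": {"targets": [[[0,0,0],[0.2,0,1.5],-1],[[0,0,0],[0.2,0,3],-1],[[0,0,0],[0.2,0,4.5],-1],[[0,0,0],[0.2,0,6],-1],[[0,0,0],[0.2,0,7.3],-1],[[0,0,0],[0.2,0,8.3],-1],[[0,0,0],[0.2,0,8.8],-1],[[0,0,0],[0.2,0,9],-1],[[0,0,0],[0.2,0,9],-1],[[0,0,0],[-0.3,0,9],-1],[[0,0,0],[-0.8,0,9],-1],[[0,0,0],[-1.3,0,9],-1]]}}

```text
time: 7.2
ee_pos: [524.9, -42.4, 46.2]
tcp_rot: [[-0.998, 0.063, 0.002], [0.063, 0.998, -0.001], [-0.002, -0.0, -1.0]]
wrist_force: [-0.3, 0.4, 0.5]
width: 0.003
grasp_force: 0.1
```

Request:
{"fn": "play_rows", "kwargs": {"targets": [[[0,0,0],[-0.5,0,0],-1],[[0,0,0],[-1,0,0],-1],[[0,0,0],[-1.6,0,0],-1],[[0,0,0],[-2.3,0,0],-1],[[0,0,0],[-3,0,0],-1],[[0,0,0],[-3.7,0,0],-1],[[0,0,0],[-4.4,0,0],-1],[[0,0,0],[-5.1,0,0],-1],[[0,0,0],[-5.8,0,0],-1],[[0,0,0],[-6.5,0,0],-1],[[0,0,0],[-7.2,0,0],-1],[[0,0,0],[-7.9,0,0],-1]]}}

```text
time: 8.2
ee_pos: [603.1, -47.2, 45.2]
tcp_rot: [[-0.998, 0.063, -0.0], [0.063, 0.998, 0.0], [0.0, -0.0, -1.0]]
wrist_force: [-0.1, 0.4, 0.4]
width: -0.0
grasp_force: 0.1
```

Request:
{"fn": "play_rows", "kwargs": {"targets": [[[0,0,0],[-0.7,0,0],-1],[[0,0,0],[-1.4,0,0],-1],[[0,0,0],[-2.1,0,0],-1],[[0,0,0],[-2.8,0,0],-1],[[0,0,0],[-3.1,0,0],-1],[[0,0,0],[-3.1,0,0],-1],[[0,0,0],[-3.1,0,-1.5],-1],[[0,0,0],[-3.1,0,-3.5],-1],[[0,0,0],[-3.1,0,-5.5],-1],[[0,0,0],[-3.1,0,-7.5],-1],[[0,0,0],[-3.1,0,-9],-1],[[0,0,0],[-3.1,0,-9],-1]]}}

```text
time: 9.2
ee_pos: [635.5, -49.6, 139.3]
tcp_rot: [[-0.998, 0.063, 0.006], [0.063, 0.998, -0.002], [-0.006, -0.001, -1.0]]
wrist_force: [0.6, -0.1, 0.5]
width: 0.001
grasp_force: 0.0
```

```bash
python3 - <<'E'
from h import *
b=get_image('scene')['color'][180:320,170:350]
cv2.imwrite('pics/d4.png',cv2.resize(b,(720,560),interpolation=cv2.INTER_CUBIC)[...,::-1])
wr()
E
```

```text
[634.5 -49.4 137.2]
52 [191.  33.] [509.9 -98.4  59. ] [19.7 21.9 13.9] tool [121.6 -56.8  77.9]
52 [430. 100.] [561.4  56.   59. ] [25.4 11.7 13.9] tool [ 79.9 100.6  77.8]
52 [ 94. 113.] [ 555.8 -163.    57.5] [20.2 21.1 11. ] tool [  71.7 -118.3   79.5]
82 [163.  15.] [ 511.5 -100.4   87.7] [15.4 25.  11.3] tool [119.7 -58.6  49.1]
82 [470.  97.] [561.3  63.   87.8] [24.5 25.6 11.5] tool [ 80.3 107.6  49.1]
```

View pics/d4.png

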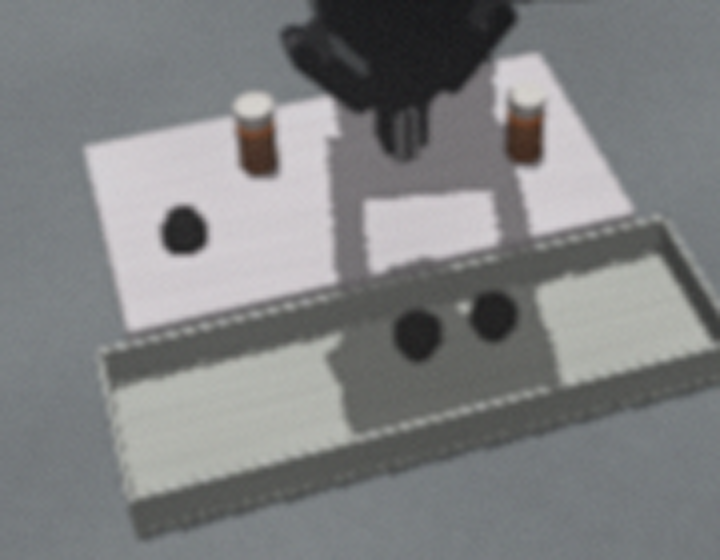

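Two stoppers are in the tray at (418,335) and (494,315), and both vials are standing. Now the last one.

Request:
{"fn": "play_rows", "kwargs": {"targets": [[[0,0,0],[1,-1.2,0],-1],[[0,0,0],[2.5,-2.8,0],-1],[[0,0,0],[4,-4.4,0],-1],[[0,0,0],[5.5,-6,0],-1],[[0,0,0],[7,-7.6,0],-1],[[0,0,0],[8.5,-9.3,0],-1],[[0,0,0],[10,-11,0],-1],[[0,0,0],[10.9,-11.8,0],-1],[[0,0,0],[10.9,-11.8,0],-1],[[0,0,0],[10.9,-11.8,0],-1]]}}

```text
time: 10.13
ee_pos: [516.6, -159.8, 134.4]
tcp_rot: [[-0.998, 0.064, -0.001], [0.064, 0.998, 0.001], [0.001, 0.001, -1.0]]
wrist_force: [-0.0, 0.6, -0.4]
width: 0.0
grasp_force: 0.0
```

Request:
{"fn": "play_rows", "kwargs": {"targets": [[[0,0,0],[0,-0.1,1.5],-1],[[0,0,0],[0,-0.1,3],-1],[[0,0,0],[0,-0.1,4.5],-1],[[0,0,0],[0,-0.1,6],-1],[[0,0,0],[0,-0.1,7.3],-1],[[0,0,0],[0,-0.1,8.3],-1],[[0,0,0],[0,-0.1,8.8],-1],[[0,0,0],[0,-0.1,9],-1],[[0,0,0],[0,-0.1,9],-1],[[0,0,0],[-0.5,-0.1,9],-1],[[0,0,0],[-1,-0.1,9],-1],[[0,0,0],[-1.5,-0.1,9],-1]]}}

```text
time: 11.13
ee_pos: [533.3, -162.4, 46.2]
tcp_rot: [[-0.998, 0.063, 0.002], [0.063, 0.998, -0.001], [-0.002, -0.001, -1.0]]
wrist_force: [0.2, 0.7, 0.5]
width: -0.004
grasp_force: 0.1
```

Request:
{"fn": "play_rows", "kwargs": {"targets": [[[0,0,0],[-0.5,0,0],-1],[[0,0,0],[-1,0,0],-1],[[0,0,0],[-1.6,0,0],-1],[[0,0,0],[-2.3,0,0],-1],[[0,0,0],[-3,0,0],-1],[[0,0,0],[-3.7,0,0],-1],[[0,0,0],[-4.4,0,0],-1],[[0,0,0],[-5.1,0,0],-1],[[0,0,0],[-5.8,0,0],-1],[[0,0,0],[-6.5,0,0],-1],[[0,0,0],[-7.2,0,0],-1],[[0,0,0],[-7.9,0,0],-1]]}}

```text
time: 12.13
ee_pos: [611.6, -166.9, 45.2]
tcp_rot: [[-0.998, 0.063, 0.0], [0.063, 0.998, 0.0], [-0.0, 0.0, -1.0]]
wrist_force: [0.8, -0.2, 0.1]
width: -0.0
grasp_force: 0.0
```

Request:
{"fn": "play_rows", "kwargs": {"targets": [[[0,0,0],[-0.6,0,0],-1],[[0,0,0],[-1.2,0,0],-1],[[0,0,0],[-1.7,0,0],-1],[[0,0,0],[-1.7,0,0],-1],[[0,0,0],[-1.7,0,-1.5],-1],[[0,0,0],[-1.7,0,-3.5],-1],[[0,0,0],[-1.7,0,-5.5],-1],[[0,0,0],[-1.7,0,-7.5],-1],[[0,0,0],[-1.7,0,-9.5],-1],[[0,0,0],[-1.7,0,-11.5],-1],[[0,0,0],[-1.7,0,-12],-1],[[0,0,0],[-1.7,0,-12],-1]]}}

```text
time: 13.13
ee_pos: [629.0, -168.6, 168.4]
tcp_rot: [[-0.998, 0.063, 0.004], [0.063, 0.998, -0.002], [-0.005, -0.002, -1.0]]
wrist_force: [0.4, -0.1, 0.3]
width: -0.002
grasp_force: 0.0
```

```bash
python3 - <<'E'
from h import *
b=get_image('scene')['color'][180:320,170:350]
cv2.imwrite('pics/d5.png',cv2.resize(b,(720,560),interpolation=cv2.INTER_CUBIC)[...,::-1])
wr()
E
```

```text
[ 628.1 -168.1  166.3]
52 [351.  42.] [ 509.3 -104.4   59. ] [20.3 18.9 13.9] tool [122.8  56.2 107.1]
82 [375.  21.] [ 507.7 -100.8   87.7] [22.7 24.9 11.4] tool [124.6  59.7  78.4]
```

View pics/d5.png

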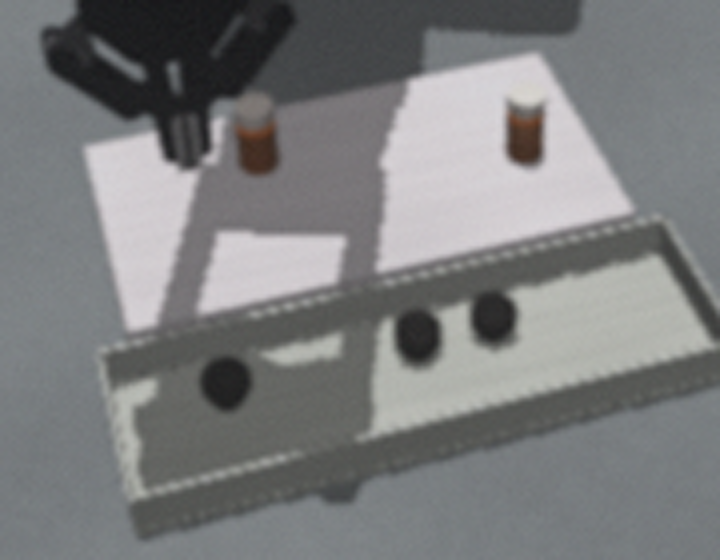

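All three stoppers lie in the tray at (226,382), (418,335) and (494,315). Both vials are standing in place, and the arm is clear.

```bash
python3 -c "
from h import *
print(close_job())"
```

```text
the job is handed in; nothing more can be done
None
```

All three stoppers were swept into the tray, both vials are still standing where they were, and the job was handed in at about 13 s of the 53 s allowed; the hand-in did not report a verdict.

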